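Check two microscope specimen slides and mark the one that binds

TASK

Try both specimen slides: move each carriage by its tab away from you, gently, as far as it will go. One runs right out to its end stop, the other binds about half-way; do not force it. Leave both carriages where they stopped and stand the grey reject marker upright on the flat plate of the carriage that binds.

Things in the scene. Friction and masses are not known exactly. Their poses are not given: they have to be found in the camera images.
- carriage1 (a joint): left (+y) specimen slide: steel carriage on a fixed dark grey base, 190 x 80 x 28 mm high. 0 = near end (robot's side), grows away from the robot; 0.070 m = at the far stop, a black bar across the base. Starts at 0 to 0.012. Sound: runs freely (2 N) to 0.070. Binding: stops dead about half-way, at 0.030 to 0.042. Either slide may be the one that binds. It stays where it is left.
- grip1 (a point): centre of the top face of the left (+y) carriage's upright grip tab (12 mm along the slide, 16 across, 32 tall), 77 mm above the bench. x axis: along the slide, away from the robot (within 0.3 rad of world x); z up. The carriage's flat plate, 100 x 64 mm, has its top 32 mm below this point and spans x = -12 to +88 mm, y = -32 to +32; middle of its free part: x = +49, y = 0.
- carriage2 (a joint): right (-y) specimen slide: steel carriage on a fixed dark grey base, 190 x 80 x 28 mm high. 0 = near end (robot's side), grows away from the robot; 0.070 m = at the far stop, a black bar across the base. Starts at 0 to 0.012. Sound: runs freely (2 N) to 0.070. Binding: stops dead about half-way, at 0.030 to 0.042. Either slide may be the one that binds. It stays where it is left.
- grip2 (a point): centre of the top face of the right (-y) carriage's upright grip tab (12 mm along the slide, 16 across, 32 tall), 77 mm above the bench. x axis: along the slide, away from the robot (within 0.3 rad of world x); z up. The carriage's flat plate, 100 x 64 mm, has its top 32 mm below this point and spans x = -12 to +88 mm, y = -32 to +32; middle of its free part: x = +49, y = 0.
- marker: reject marker: grey plastic peg standing on the bench, 56 mm tall, about 80 g: round foot 38 mm across, 7 mm thick; stem 16 mm across from 10 mm up to the blunt top (no head). Origin: centre of the foot's underside; z along the stem.

How it is judged:
At the end, for the whole second after the job is handed in: Sound carriage at its far stop (joint over 0.062 m), binding one where it stopped (0.026 to 0.046 m), both at rest; marker released, still and upright (10 degrees) on the binding carriage's plate, within 25 mm along and 20 mm across of the middle of its free part (((value of joint carriage2 above 0.062 m and value of joint carriage1 between 0.026 and 0.046 m and x of marker in the frame of grip1 between 0.024 and 0.074 m and y of marker in the frame of grip1 between -0.02 and 0.02 m and z of marker in the frame of grip1 between -0.038 and -0.026 m and angle between marker's own z axis and vertical below 0.17 rad and linear speed of marker below 0.02 m/s and velocity of joint carriage1 between -0.005 and 0.005 m/s and velocity of joint carriage2 between -0.005 and 0.005 m/s) or (value of joint carriage1 above 0.062 m and value of joint carriage2 between 0.026 and 0.046 m and x of marker in the frame of grip2 between 0.024 and 0.074 m and y of marker in the frame of grip2 between -0.02 and 0.02 m and z of marker in the frame of grip2 between -0.038 and -0.026 m and angle between marker's own z axis and vertical below 0.17 rad and linear speed of marker below 0.02 m/s and velocity of joint carriage1 between -0.005 and 0.005 m/s and velocity of joint carriage2 between -0.005 and 0.005 m/s))); the robot touches nothing.
It also fails if it takes over 58 s, if anything falls off the work surface, if the arm or the gripper's body presses on something with over 40 N, if the wrist force passes 120 N, or if a joint passes its speed limit or range.

ROBOT

A 7-joint arm with a two-finger parallel gripper is mounted at the origin on the work surface. World frame = base frame: x ahead of the robot, y to its left, z up, the work surface at z = 0. Lengths are in m, angles in rad, forces in N, time in s.
With the tool pointing down it reaches from about 0.425 to 0.875 m from the base axis. Payload 4.7 kg.
Tool frame: the origin (TCP) lies at the very end of the fingers, on their centre line; the grasp point (between the pads) lies 19 mm behind it; z points along the fingers, y is the line along which they close (so a half turn about z gives the same grasp; the last joint's range is limited). The gripper opens to 85 mm and grips with 20 to 120 N. Pads are 22 mm wide; open, the fingers measure 114 mm over their backs; the gripper's body (76 mm by 85 mm) begins 54 mm behind the grasp point. The pads swing forward as they close: fully open they stand 13 mm farther back than shut.
Start: joints at [-1.305, 0.321, -0.07, 1.45, 0.023, 1.371, -0.057], TCP at [0.162, 0.63, 0.231] pointing down, gripper open.
Joint ranges: [-2.86, 2.86], [-0.3, 2.09], [-1.38, 1.24], [0.06, 2.45], [-1.56, 4.7], [0.09, 2.05], [-2.69, 2.69]. Speed limits (rad/s): [2.57, 2.57, 3.14, 3.14, 3.14, 3.14, 3.14].

INTERFACE

Orientations are given as a 3x3 rotation matrix whose columns are the frame's x, y, z axes.
In Python, from workcell import arm, get_image, calibration gives the robot as it stands (arm), with the cameras as plain functions.
- The arm moves only by the shell command python3 inch.py [OPENING] [FORCE], which reads ROWS from standard input. ROWS is one flat JSON list of numbers that holds 1 to 12 rows one after another, with no inner brackets; each row has 6 numbers: dx, dy, dz in shares of the most that a row can go, 1 being 50 mm, then a rotation vector rx, ry, rz in fractions of the full range, 1 being pi rad; each row shifts and turns the commanded pose from where the row before left it, along the tool's axes as they then stand; what a row does not reach is not made up. A row lasts 1/10 s, in which the tool goes at most 0.05 m and 0.15 rad, less where a joint would pass 70% of its speed; a pose out of reach is approached as far as the arm can. OPENING is the finger opening in m, set as the command begins (- or left out keeps the last). The fingers move at their own pace and stop on an object; FORCE is the grip in N (left out, the last holds). Time passes only in rows, so rows that do not move let the fingers close. It prints the time, the measured TCP pose, the force, the opening and the grip force at its end. Shift and turn numbers lie between -1 and 1, and a call with a number outside is refused. Input that does not fit is refused with a message, and nothing moves.
- arm.sense(): the state, without advancing time (a new reading comes with each control period).
- get_image(name): name is "scene" or "top" or "wrist"; returns (picture, depth): 384x512x3 uint8, blue, green, red; 384x512 float32, m along the optical axis (not along the pixel's ray), 0 where there is no reading.
- calibration(name): a dict with "fx", "fy", "cx", "cy" (pixels), "distortion" ([k1, k2, p1, p2, k3] as OpenCV has them; the pictures are not rectified), "R" (3x3) and "t" (3): a world point X has camera coordinates R X + t; the wrist camera has in their place "tool_from_camera" (4x4, takes a point from camera to tool coordinates, whose origin is the TCP and whose axes are the flange's). Camera axes: x right, y down, z forward; pixel columns grow to the right and rows downward; lengths in m; the calibration is good to about 2 mm. A picture is of the moment at which its call begins: read the wrist's pose just before it. calibration takes no time and is no camera call.
- arm.finish_job(): hands the job in; it is judged then, once.
The state is a dict: "clock": time; "joint_positions": joint angles; "qd": joint speeds; "tau": joint torques, N m; "ee_pos": TCP position; "tcp_rot": TCP orientation; "ft_force": force on the tool from outside, world axes, zero at the start; "torque": the same for the moment, N m; "grip_width": finger opening in m; "grip_force": force on a finger pad.
Only numpy, scipy, OpenCV 4.12 (cv2) and the standard library are available. Lean on these libraries where they do the work, as an engineer would, in place of code of your own. Each camera call takes 0.05 s, during which the arm holds its last target. There are 200 camera calls.

## Working session

There is one attempt and no reset: what is moved stays moved. The work goes in short steps, Python scripts to look and compute and a shell command to move; the robot and the scene stay as the last step left them, time stands still between calls to the robot, and variables do not carry over. Pictures are saved under pics/ and viewed, at most 10 in all, crops included, and the job is handed in when it is done.

```bash
ls; mkdir -p pics; python3 - <<'E'
from workcell import arm, get_image, calibration
import cv2,numpy as np
np.set_printoptions(precision=4,suppress=True)
s=arm.sense();print(s)
for n in("scene","top"):
    p,d=get_image(n);cv2.imwrite(f"pics/{n}0.png",p);np.savez(f"{n}0.npz",p=p,d=d)
    print(n,calibration(n))
print(calibration("wrist"))
E
```

```text
inch.py
pics
workcell.py
{'clock': 0.0, 'joint_positions': array([-1.3049,  0.3218, -0.0701,  1.4517,  0.0226,  1.3708, -0.0569]), 'qd': array([ 0.0011, -0.0003,  0.0006,  0.0016, -0.0001, -0.0004, -0.001 ]), 'tau': array([  0.0005, -49.3577,  -0.382 , -31.4327,   0.0131,   0.0113,
         0.    ]), 'ee_pos': array([0.1619, 0.629 , 0.2302]), 'tcp_rot': array([[-0.9685,  0.2491, -0.0003],
       [ 0.2491,  0.9685, -0.0019],
       [-0.0001, -0.0019, -1.    ]]), 'ft_force': array([ 0.396 ,  0.1388, -0.3636]), 'torque': array([-0.0002, -0.0416,  0.0716]), 'grip_force': 0.0, 'grip_width': 0.08556887219352843}
scene {'fx': 352.9685127251422, 'fy': 352.9685127251422, 'cx': 254.20239235699086, 'cy': 189.9641930889752, 'distortion': array([-0.0264,  0.    ,  0.    ,  0.    ,  0.    ]), 'R': array([[ 0.5285,  0.8489,  0.0104],
       [ 0.5744, -0.3486, -0.7406],
       [-0.625 ,  0.3974, -0.6719]]), 't': array([-0.2979, -0.2384,  1.0164])}
top {'fx': 425.8615050113388, 'fy': 425.8615050113388, 'cx': 260.0206857490146, 'cy': 199.03313552714764, 'distortion': array([-0.0323,  0.    ,  0.    ,  0.    ,  0.    ]), 'R': array([[ 0.0158, -0.9995,  0.0275],
       [-0.988 , -0.0199, -0.1534],
       [ 0.1539, -0.0247, -0.9878]]), 't': array([-0.0199,  0.5181,  0.8501])}
{'fx': 329.10069488160684, 'fy': 329.10069488160684, 'cx': 254.29053370193304, 'cy': 190.0274480547271, 'distortion': array([-0.0757,  0.    ,  0.    ,  0.    ,  0.    ]), 'tool_from_camera': array([[-0.0005, -0.9455, -0.3257,  0.084 ],
       [ 1.    , -0.0002, -0.001 ,  0.0005],
       [ 0.0008, -0.3257,  0.9455, -0.142 ],
       [ 0.    ,  0.    ,  0.    ,  1.    ]])}
```

View pics/top0.png

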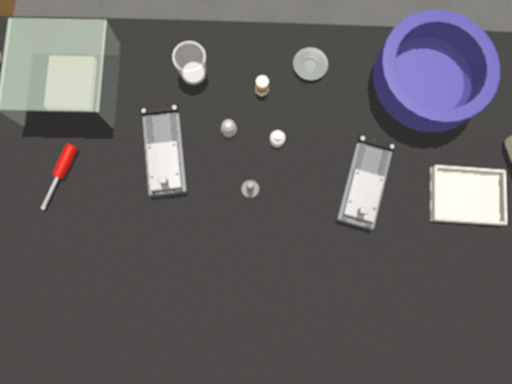

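View pics/scene0.png

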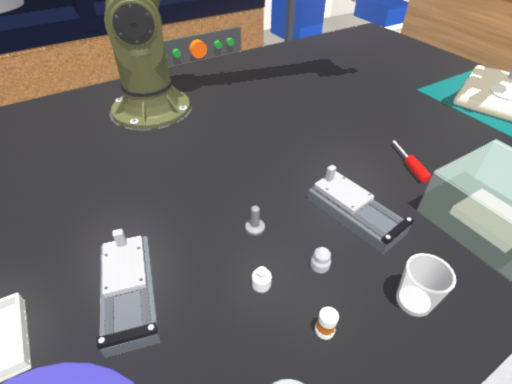

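The top view shows the left slide's tab at about (164,183), the right slide's tab at (363,211), and the marker at (250,188). In the scene view, the tabs are at (331,173) for the left slide and (120,237) for the right, and the marker stem is at (255,215).

```bash
cat > h.py <<'E'
import cv2,numpy as np
from workcell import arm, get_image, calibration
np.set_printoptions(precision=4,suppress=True)
def rays(c,uv):
    K=np.array([[c["fx"],0,c["cx"]],[0,c["fy"],c["cy"]],[0,0,1.]])
    q=cv2.undistortPoints(np.float64(uv).reshape(-1,1,2),K,np.array(c["distortion"]))[:,0]
    return np.c_[q,np.ones(len(q))]
def cloud(name,d,box=None,R=None,t=None):
    c=calibration(name)
    if R is None: R,t=c["R"],c["t"]
    h,w=d.shape
    u0,v0,u1,v1=box or (0,0,w,h)
    v,u=np.mgrid[v0:v1,u0:u1]
    z=d[v0:v1,u0:u1].ravel()
    P=(rays(c,np.c_[u.ravel(),v.ravel()])*z[:,None]-t)@R
    return P[z>0],np.c_[u.ravel(),v.ravel()][z>0]
E
python3 - <<'E'
from h import *
B={"top":{"L":(135,100,195,205),"R":(330,130,400,235),"M":(235,175,265,202)},
"scene":{"L":(300,160,415,245),"R":(92,225,165,350),"M":(240,200,272,238)}}
for n in B:
    d=np.load(n+"0.npz")["d"]
    for k,b in B[n].items():
        P,u=cloud(n,d,b)
        print(n,k)
        if k=="M":
            for lo,hi in((.003,.012),(.02,.045),(.048,.07)):
                m=(P[:,2]>lo)&(P[:,2]<hi);print(lo,m.sum(),P[m].mean(0),P[m].min(0),P[m].max(0))
        else:
            for lo,hi in((.02,.033),(.037,.052),(.06,.07),(.07,.09)):
                m=(P[:,2]>lo)&(P[:,2]<hi)
                if m.sum()<1: continue
                r=cv2.minAreaRect(np.float32(P[m][:,:2]));print(lo,m.sum(),np.median(P[m],0),P[m].mean(0),"rect",np.round(r[0],4),np.round(r[1],4),round(r[2],2))
E
```

```text
top L
0.02 1598 [0.6583 0.1986 0.0284] [0.6418 0.1978 0.0283] rect [0.6211 0.1982] [0.188  0.0812] 7.95
0.037 1605 [0.5939 0.1951 0.0446] [0.603  0.195  0.0442] rect [0.6265 0.1977] [0.1843 0.0808] 8.89
0.06 13 [0.542  0.1821 0.0655] [0.544  0.1843 0.0649] rect [0.5437 0.1844] [0.0077 0.0172] 42.07
0.07 50 [0.5471 0.1862 0.0769] [0.5468 0.1869 0.0763] rect [0.5471 0.1876] [0.012 0.016] 15.7
top R
0.02 1568 [ 0.5968 -0.2381  0.0285] [ 0.5769 -0.2369  0.0284] rect [ 0.56   -0.2367] [0.0817 0.1881] 74.77
0.037 1587 [ 0.5398 -0.2325  0.0448] [ 0.5484 -0.2324  0.0443] rect [ 0.5678 -0.2387] [0.0807 0.1786] 74.68
0.06 13 [ 0.49   -0.2119  0.065 ] [ 0.4916 -0.2145  0.0649] rect [ 0.4909 -0.2148] [0.0175 0.0076] 36.7
0.07 52 [ 0.4926 -0.2174  0.0771] [ 0.493  -0.2179  0.0766] rect [ 0.4935 -0.2185] [0.0163 0.012 ] 75.08
top M
0.003 185 [0.5441 0.0103 0.0074] [ 0.5191 -0.0202  0.003 ] [0.5776 0.0438 0.0119]
0.02 16 [0.5399 0.0097 0.0308] [0.5378 0.0023 0.0217] [0.5447 0.0172 0.0438]
0.048 48 [0.5443 0.0101 0.0545] [0.5377 0.0026 0.0488] [0.5515 0.0172 0.0604]
scene L
0.02 1729 [0.6616 0.1872 
[... 342 characters left out ...]
] [0.0117 0.0153] 6.84
scene R
0.02 2772 [ 0.6068 -0.248   0.0271] [ 0.6014 -0.2452  0.0272] rect [ 0.565  -0.2381] [0.08   0.1905] 74.77
0.037 2649 [ 0.5533 -0.2365  0.0436] [ 0.5625 -0.2373  0.0428] rect [ 0.5705 -0.2403] [0.0795 0.1785] 75.17
0.06 47 [ 0.5009 -0.2204  0.0655] [ 0.5005 -0.2203  0.0655] rect [ 0.5    -0.2195] [0.0086 0.0177] 11.35
0.07 81 [ 0.4983 -0.2204  0.0756] [ 0.4975 -0.2204  0.0749] rect [ 0.496  -0.2202] [0.0163 0.0131] 70.48
scene M
0.003 180 [0.5527 0.0082 0.0078] [ 0.5294 -0.0074  0.0037] [0.5666 0.0295 0.0117]
0.02 83 [0.5519 0.0086 0.0327] [0.5439 0.0037 0.0201] [0.5556 0.0173 0.0449]
0.048 61 [0.5498 0.0099 0.0536] [0.5412 0.0036 0.048 ] [0.5554 0.0189 0.0571]
```

```bash
cat >> h.py <<'E'
def go(p,yaw=None):
    """delta in tool axes to world p; yaw = world angle of -tool x (slide direction)"""
    s=arm.sense();R=s["tcp_rot"];dv=R.T@(np.array(p)-s["ee_pos"])
    out="t %.2f d=%s |%.3f| f=%s"%(s["clock"],np.round(dv,4),np.linalg.norm(dv),np.round(s["ft_force"],1))
    if yaw is not None:
        c,n=np.cos(yaw),np.sin(yaw);T=np.array([[-c,n,0],[-n,-c,0],[0,0,-1.]])
        T=np.array([[-c,-n,0],[-n,c,0],[0,0,-1.]])
        out+=" rv=%s"%np.round(cv2.Rodrigues(R.T@T)[0].ravel(),4)
    print(out)
E
python3 -c "
from h import *
go([.512,.182,.12],.14)"
```

```text
t 0.10 d=[-0.4505 -0.3455  0.111 ] |0.578| f=[ 1.  -0.1 -0.9] rv=[-0.0017 -0.0003 -0.3918]
```

The manual's scale: shifts go in shares of 50 mm and turns go in shares of pi rad. Converting my numbers, -0.038 m is -0.76, -0.03 m is -0.6.

```bash
echo '[-0.6, -0.46, 0, 0, 0, 0, -0.76, -0.58, 0.06, 0, 0, 0, -0.76, -0.58, 0.2, 0, 0, 0, -0.76, -0.58, 0.2, 0, 0, 0, -0.76, -0.58, 0.2, 0, 0, 0, -0.76, -0.58, 0.2, 0, 0, 0, -0.76, -0.58, 0.2, 0, 0, 0, -0.76, -0.58, 0.2, 0, 0, 0, -0.76, -0.58, 0.2, 0, 0, 0, -0.76, -0.58, 0.2, 0, 0, 0, -0.76, -0.58, 0.2, 0, 0, 0, -0.6, -0.46, 0.2, 0, 0, 0]' | python3 inch.py 0
echo '[0, 0, 0, 0, 0, -0.0318, 0, 0, 0, 0, 0, -0.0318, 0, 0, 0, 0, 0, -0.0318, 0, 0, 0, 0, 0, -0.0286, 0, 0, 0, 0, 0, 0, 0, 0, 0, 0, 0, 0]' | python3 inch.py
python3 -c "
from h import *
go([.512,.182,.12],.14);print(arm.sense())
p,d=get_image('wrist');cv2.imwrite('pics/w1.png',p)"
```

```text
clock: 1.3
ee_pos: [0.5057, 0.1914, 0.1279]
tcp_rot: [[-0.968, 0.251, 0.0], [0.251, 0.968, -0.001], [-0.001, -0.001, -1.0]]
ft_force: [1.2, 0.9, 0.1]
grip_width: -0.0001
grip_force: 0.0
clock: 1.9
ee_pos: [0.5042, 0.1944, 0.1281]
tcp_rot: [[-0.991, -0.136, -0.0], [-0.136, 0.991, -0.0], [0.0, -0.0, -1.0]]
ft_force: [-0.5, 1.0, -0.6]
grip_width: -0.0002
grip_force: 0.0
t 1.90 d=[-0.0061 -0.0133  0.0081] |0.017| f=[-0.5  1.  -0.6] rv=[-0.0001 -0.0004 -0.0039]
{'clock': 1.9, 'joint_positions': array([-0.6752,  0.1658,  0.2833,  1.8624, -0.0512,  1.1208,  1.3336]), 'qd': array([-0.0024, -0.0024,  0.0043,  0.    ,  0.0012,  0.0001,  0.0037]), 'tau': array([  0.0522, -36.646 ,   1.545 , -28.8509,   0.0116,   0.004 ,
         0.0499]), 'ee_pos': array([0.5042, 0.1944, 0.1281]), 'tcp_rot': array([[-0.9908, -0.1357, -0.0004],
       [-0.1357,  0.9908, -0.0002],
       [ 0.0004, -0.0001, -1.    ]]), 'ft_force': array([-0.507 ,  0.9765, -0.5611]), 'torque': array([ 0.007 , -0.0114, -0.024 ]), 'grip_force': 0.0, 'grip_width': -0.00024214507842502494}
```

View pics/w1.png

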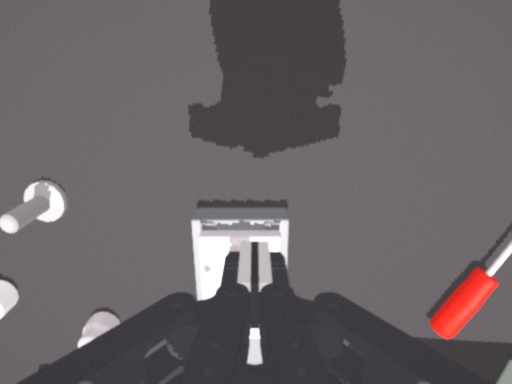

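The wrist view shows the fingers in line with the left slide. The tab shows ahead at about (254,345), and the marker is off to the left at (40,205). I'm lowering behind the tab and pushing in small steps.

Converted, 0.025 m is 0.5, 0.02 m is 0.4.

```bash
echo '[0, -0.14, 0.4, 0, 0, 0, 0, -0.126, 0.5, 0, 0, 0, 0, 0, 0.36, 0, 0, 0, 0, 0, 0.2, 0, 0, 0, 0, 0, 0, 0, 0, 0, -0.14, 0, 0, 0, 0, 0, -0.14, 0, 0, 0, 0, 0, -0.08, 0, 0, 0, 0, 0, -0.08, 0, 0, 0, 0, 0, -0.08, 0, 0, 0, 0, 0, -0.08, 0, 0, 0, 0, 0, 0, 0, 0, 0, 0, 0]' | python3 inch.py
python3 -c "
from h import *
go([.5485,.1875,.054],.14)"
```

```text
clock: 3.15
ee_pos: [0.5363, 0.1855, 0.0553]
tcp_rot: [[-0.99, -0.138, 0.0], [-0.138, 0.99, -0.0], [-0.0, -0.0, -1.0]]
ft_force: [0.5, 0.0, -0.9]
grip_width: 0.0001
grip_force: 0.0
t 3.15 d=[-0.0123  0.0003  0.0013] |0.012| f=[ 0.5  0.  -0.9] rv=[-0.      0.0002 -0.0019]
```

Converted, -0.004 m is -0.08.

```bash
for i in 1; do echo '[-0.08, 0, 0, 0, 0, 0, -0.08, 0, 0, 0, 0, 0, -0.08, 0, 0, 0, 0, 0, -0.08, 0, 0, 0, 0, 0]' | python3 inch.py; echo '[-0.06, 0, 0, 0, 0, 0, -0.06, 0, 0, 0, 0, 0]' | python3 inch.py; echo '[-0.06, 0, 0, 0, 0, 0, -0.06, 0, 0, 0, 0, 0]' | python3 inch.py;done | grep -E "pos|force"
```

```text
ee_pos: [0.5519, 0.1877, 0.0552]
ft_force: [-1.8, 0.6, -0.3]
grip_force: 0.9
ee_pos: [0.5578, 0.1885, 0.0552]
ft_force: [-1.1, -0.9, -0.1]
grip_force: 0.8
ee_pos: [0.5638, 0.1893, 0.0552]
ft_force: [-1.8, -0.3, -1.3]
grip_force: 0.8
```

```bash
f(){ grep -E "pos|ft"; }; echo '[-0.06, 0, 0, 0, 0, 0, -0.04, 0, 0, 0, 0, 0]' | python3 inch.py|f; echo '[-0.04, 0, 0, 0, 0, 0, -0.04, 0, 0, 0, 0, 0]' | python3 inch.py|f;echo '[-0.04, 0, 0, 0, 0, 0, -0.04, 0, 0, 0, 0, 0]' | python3 inch.py|f
```

```text
ee_pos: [0.5664, 0.1897, 0.0552]
ft_force: [-12.1, -2.2, 7.8]
ee_pos: [0.5665, 0.1897, 0.0552]
ft_force: [-22.2, -4.9, 19.8]
ee_pos: [0.5667, 0.1898, 0.0552]
ft_force: [-33.0, -6.6, 27.1]
```

Converted, -0.002 m is -0.04.

```bash
f(){ grep -E "pos|ft"; }; echo '[-0.04, 0, 0, 0, 0, 0, -0.04, 0, 0, 0, 0, 0]' | python3 inch.py|f; echo '[-0.04, 0, 0, 0, 0, 0, -0.04, 0, 0, 0, 0, 0]' | python3 inch.py|f
```

```text
ee_pos: [0.5668, 0.1898, 0.0552]
ft_force: [-43.6, -8.5, 35.0]
ee_pos: [0.5669, 0.1898, 0.0552]
ft_force: [-54.2, -11.2, 44.6]
```

It stops dead at TCP x≈0.566. My batched steps pushed harder than they should have, so I'm backing off now and looking.

Converted, -0.035 m is -0.7, -0.03 m is -0.6.

```bash
echo '[0.24, 0, 0, 0, 0, 0, 0.2, 0, 0, 0, 0, 0, 0.2, 0, 0, 0, 0, 0, 0.2, 0, 0, 0, 0, 0, 0, 0, -0.6, 0, 0, 0, 0, 0, -0.7, 0, 0, 0, 0, 0, -0.6, 0, 0, 0, 0, 0, 0, 0, 0, 0]' | python3 inch.py|grep -E "pos|ft"
python3 - <<'E'
from h import *
p,d=get_image("scene");np.savez("scene1.npz",p=p,d=d)
pt,dt=get_image("top");np.savez("top1.npz",p=pt,d=dt)
cv2.imwrite("pics/s1.png",np.hstack([cv2.resize(p[150:250,290:420],None,fx=3,fy=3),cv2.resize(pt[95:210,130:200],(234,300))]))
for n,b,dd in(("scene",(300,160,415,245),d),("top",(135,100,195,205),dt)):
    P,u=cloud(n,dd,b)
    m=(P[:,2]>.069)&(P[:,2]<.085)&(abs(P[:,1]-.19)<.03)&(P[:,0]<.64);print(n,m.sum(),P[m].mean(0) if m.any() else 0)
go([.4955-.04*.966,-.2192+.04*.26,.13],-.264)
E
```

```text
ee_pos: [0.5462, 0.1874, 0.1555]
ft_force: [0.7, 1.0, -0.1]
scene 59 [0.5845 0.1914 0.0749]
top 0 0
t 5.85 d=[ 0.1403 -0.3797  0.0205] |0.405| f=[ 0.2 -0.2 -0.5] rv=[0.0012 0.0022 0.4021]
```

View pics/s1.png

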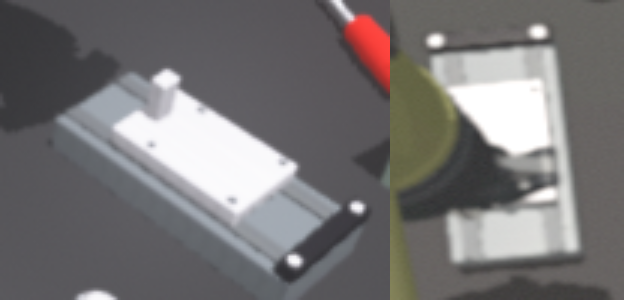

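The crop shows carriage 1 stopped half-way, with bare base left before the black bar. Its tab has moved about 33 mm, so slide 1 binds. On to slide 2.

Converted, -0.034 m is -0.68, -0.033 m is -0.66.

```bash
echo '[0.12, -0.3, 0, 0, 0, 0, 0.244, -0.66, 0, 0, 0, 0, 0.244, -0.66, 0, 0, 0, 0, 0.244, -0.66, 0, 0, 0, 0, 0.244, -0.66, 0, 0, 0, 0, 0.244, -0.66, 0, 0, 0, 0, 0.244, -0.66, 0, 0, 0, 0, 0.244, -0.66, 0, 0, 0, 0, 0.244, -0.66, 0, 0, 0, 0, 0.244, -0.66, 0, 0, 0, 0, 0.244, -0.66, 0, 0, 0, 0, 0.244, -0.68, 0, 0, 0, 0]' | python3 inch.py|grep -E "pos|ft"
echo '[0, 0, 0, 0, 0, 0.0318, 0, 0, 0, 0, 0, 0.0318, 0, 0, 0, 0, 0, 0.0318, 0, 0, 0, 0, 0, 0.0318, 0, 0, 0, 0, 0, 0, 0, 0, 0, 0, 0, 0]' | python3 inch.py|grep -E "pos|ft"
python3 - <<'E'
from h import *
p,d=get_image("top");np.savez("top2.npz",p=p,d=d)
P,u=cloud("top",d,(135,100,195,205))
m=(P[:,2]>.069)&(P[:,2]<.085);r=cv2.minAreaRect(np.float32(P[m][:,:2]));print(m.sum(),P[m].mean(0),r)
go([.4955-.04*.966,-.2192+.04*.26,.054],-.264);print(arm.sense()["joint_positions"])
E
```

```text
ee_pos: [0.4538, -0.21, 0.1489]
ft_force: [0.8, -0.0, -0.3]
ee_pos: [0.455, -0.2086, 0.1494]
ft_force: [0.4, -0.3, -0.3]
55 [0.5804 0.192  0.0761] ((0.5808729529380798, 0.19201456010341644), (0.01188956294208765, 0.015977825969457626), 1.8778074979782104)
t 7.70 d=[-0.0017  0.0001  0.0956] |0.096| f=[0.1 0.5 0.1] rv=[-0.0001 -0.0013  0.0037]
[-0.2477  0.06    0.65    1.9392 -0.0394  1.1561  1.7278]
```

Converted, 0.03 m is 0.6, 0.025 m is 0.5.

```bash
f(){ grep -E "pos|ft"; }; echo '[0, 0, 0.4, 0, 0, 0, 0, 0, 0.6, 0, 0, 0, 0, 0, 0.5, 0, 0, 0, 0, 0, 0.3, 0, 0, 0, 0, 0, 0.1, 0, 0, 0, 0, 0, 0, 0, 0, 0, -0.12, 0, 0, 0, 0, 0, -0.12, 0, 0, 0, 0, 0, -0.08, 0, 0, 0, 0, 0, -0.08, 0, 0, 0, 0, 0, -0.08, 0, 0, 0, 0, 0, -0.08, 0, 0, 0, 0, 0]' | python3 inch.py|f;echo '[-0.08, 0, 0, 0, 0, 0, -0.08, 0, 0, 0, 0, 0, -0.08, 0, 0, 0, 0, 0, -0.08, 0, 0, 0, 0, 0]' | python3 inch.py|f;echo '[-0.08, 0, 0, 0, 0, 0, -0.08, 0, 0, 0, 0, 0]' | python3 inch.py|f
```

```text
ee_pos: [0.4831, -0.2155, 0.0553]
ft_force: [-2.0, 0.6, 0.6]
ee_pos: [0.4989, -0.2197, 0.0552]
ft_force: [-2.4, 1.5, 1.8]
ee_pos: [0.5066, -0.2218, 0.0552]
ft_force: [-1.8, 0.2, 1.2]
```

Converted, -0.003 m is -0.06.

```bash
echo '[-0.06, 0, 0, 0, 0, 0, -0.06, 0, 0, 0, 0, 0, -0.06, 0, 0, 0, 0, 0]' | python3 inch.py| grep -E "pos|ft"
```

```text
ee_pos: [0.5153, -0.224, 0.0552]
ft_force: [-1.2, 0.9, 0.5]
```

Converted, -0.003 m is -0.06.

```bash
echo '[-0.06, 0, 0, 0, 0, 0, -0.06, 0, 0, 0, 0, 0, -0.06, 0, 0, 0, 0, 0, -0.06, 0, 0, 0, 0, 0]' | python3 inch.py| grep -E "pos|ft"
```

```text
ee_pos: [0.5269, -0.2272, 0.0552]
ft_force: [-1.5, 0.8, -1.4]
```

Converted, -0.003 m is -0.06.

```bash
echo '[-0.06, 0, 0, 0, 0, 0, -0.06, 0, 0, 0, 0, 0, -0.06, 0, 0, 0, 0, 0]' | python3 inch.py| grep -E "pos|ft"
```

```text
ee_pos: [0.5357, -0.2295, 0.0553]
ft_force: [-1.6, 1.4, -1.5]
```

Converted, -0.003 m is -0.06, -0.002 m is -0.04.

```bash
echo '[-0.06, 0, 0, 0, 0, 0, -0.04, 0, 0, 0, 0, 0]' | python3 inch.py| grep -E "pos|ft"
```

```text
ee_pos: [0.5403, -0.2308, 0.0553]
ft_force: [-6.6, 2.7, 3.2]
```

```bash
echo '[-0.04, 0, 0, 0, 0, 0, -0.04, 0, 0, 0, 0, 0]' | python3 inch.py| grep -E "pos|ft"
```

```text
ee_pos: [0.5403, -0.2307, 0.0553]
ft_force: [-16.9, 6.0, 13.4]
```

Converted, -0.035 m is -0.7, -0.03 m is -0.6, -0.1 rad / 3.1416 = -0.0318.

```bash
echo '[0.16, 0, 0, 0, 0, 0, 0.2, 0, 0, 0, 0, 0, 0.2, 0, -0.1, 0, 0, 0, 0.2, 0, -0.2, 0, 0, 0, 0, 0, -0.6, 0, 0, 0, 0, 0, -0.7, 0, 0, 0, 0, 0, -0.3, 0, 0, -0.0318, 0, 0, 0, 0, 0, -0.0318, 0, 0, 0, 0, 0, -0.0318, 0, 0, 0, 0, 0, -0.0318, 0, 0, 0, 0, 0, 0]' | python3 inch.py|grep -E "pos|ft"
python3 -c "
from h import *
go([.546,.0097,.13],.14)"
```

```text
ee_pos: [0.5074, -0.2221, 0.1509]
ft_force: [1.1, 0.1, 0.8]
t 12.00 d=[-0.0702  0.2242  0.021 ] |0.236| f=[1.1 0.1 0.8] rv=[-0.0002  0.0017 -0.0017]
```

Converted, 0.027 m is 0.54, 0.021 m is 0.42.

```bash
echo '[-0.08, 0.284, 0, 0, 0, 0, -0.17, 0.54, 0, 0, 0, 0, -0.17, 0.54, 0.06, 0, 0, 0, -0.17, 0.54, 0.06, 0, 0, 0, -0.17, 0.54, 0.06, 0, 0, 0, -0.17, 0.54, 0.06, 0, 0, 0, -0.17, 0.54, 0.06, 0, 0, 0, -0.17, 0.54, 0.06, 0, 0, 0, -0.14, 0.42, 0.06, 0, 0, 0, 0, 0, 0, 0, 0, 0, 0, 0, 0, 0, 0, 0]' | python3 inch.py .05 25|grep -E "pos|ft|wid"
python3 - <<'E'
from h import *
go([.546,.0097,.13],.14)
s=arm.sense();p,d=get_image("wrist");cv2.imwrite("pics/w2.png",p);c=calibration("wrist")
T=np.eye(4);T[:3,:3]=s["tcp_rot"];T[:3,3]=s["ee_pos"];T=T@c["tool_from_camera"]
R=T[:3,:3].T;t=-R@T[:3,3]
P,u=cloud("wrist",d,None,R,t)
near=np.hypot(P[:,0]-.546,P[:,1]-.0097)<.03
for lo,hi in((.004,.009),(.015,.045),(.05,.06)):
    m=near&(P[:,2]>lo)&(P[:,2]<hi);print(lo,m.sum(),P[m].mean(0),P[m].min(0),P[m].max(0)) if m.any() else 0
p,d=get_image("top");P,u=cloud("top",d,(330,110,410,235))
m=(P[:,2]>.069)&(P[:,2]<.09);r=cv2.minAreaRect(np.float32(P[m][:,:2]));print(m.sum(),P[m].mean(0),r)
E
```

```text
ee_pos: [0.5462, 0.0095, 0.1295]
ft_force: [0.7, 0.9, 0.4]
grip_width: 0.0501
t 13.10 d=[ 0.0002  0.0002 -0.0005] |0.001| f=[0.7 0.9 0.4] rv=[-0.0006  0.0001 -0.0025]
0.004 833 [0.5429 0.0108 0.0073] [ 0.5286 -0.0071  0.004 ] [0.5643 0.0302 0.009 ]
0.015 230 [0.5415 0.0105 0.031 ] [0.5391 0.0035 0.015 ] [0.5472 0.0193 0.0449]
0.05 374 [0.5464 0.0113 0.0542] [0.5396 0.0037 0.0502] [0.5553 0.019  0.0569]
123 [ 0.6361 -0.2756  0.0775] ((0.6239766478538513, -0.2747234106063843), (0.03481917455792427, 0.17311672866344452), 66.82191467285156)
```

View pics/w2.png

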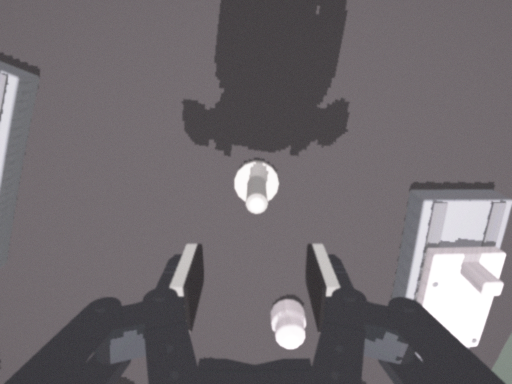

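The wrist view has the marker foot at (256,182) and the stem top at (256,203), centred between the pads. From depth it stands at about (0.5465, 0.011). The nearest bottle, at (290,325), is clear.

Converted, 0.025 m is 0.5, 0.02 m is 0.4.

```bash
echo '[0, 0.03, 0.3, 0, 0, 0, 0, 0, 0.5, 0, 0, 0, 0, 0, 0.5, 0, 0, 0, 0, 0, 0.4, 0, 0, 0, 0, 0, 0.3, 0, 0, 0, 0, 0, 0.19, 0, 0, 0, 0, 0, 0, 0, 0, 0]' | python3 inch.py|grep -E "pos|ft"
echo '[0, 0, 0, 0, 0, 0, 0, 0, 0, 0, 0, 0, 0, 0, 0, 0, 0, 0, 0, 0, 0, 0, 0, 0, 0, 0, 0, 0, 0, 0, 0, 0, 0, 0, 0, 0]' | python3 inch.py 0 25|grep -E "pos|ft|grip"
echo '[0, 0, -0.2, 0, 0, 0, 0, 0, -0.4, 0, 0, 0, 0, 0, -0.6, 0, 0, 0, 0, 0, -0.6, 0, 0, 0, 0, 0, -0.2, 0, 0, 0, 0, 0, 0, 0, 0, 0]' | python3 inch.py|grep -E "pos|ft|grip"
python3 - <<'E'
from h import *
g=np.array([.5825,.192]);c,n=np.cos(.14),np.sin(.14)
tgt=g+.049*np.array([c,n]);print(tgt)
go([*tgt,.12],.14)
p,d=get_image("scene");cv2.imwrite("pics/s3.png",p)
P,u=cloud("scene",d,(92,225,185,350))
m=(P[:,2]>.068)&(P[:,2]<.085)&(P[:,0]>.45);print(m.sum(),P[m].mean(0))
E
```

```text
ee_pos: [0.5451, 0.0108, 0.0184]
ft_force: [-0.8, -0.3, 0.2]
ee_pos: [0.5471, 0.0114, 0.0208]
ft_force: [-0.9, -0.8, 6.6]
grip_width: 0.0152
grip_force: 26.9
ee_pos: [0.5471, 0.0114, 0.1213]
ft_force: [0.7, 0.3, -1.5]
grip_width: 0.015
grip_force: 26.2
[0.631  0.1988]
t 15.10 d=[-0.109   0.174   0.0017] |0.205| f=[ 0.7  0.3 -1.5] rv=[ 0.0004  0.003  -0.0016]
105 [ 0.5584 -0.2364  0.0742]
```

View pics/s3.png

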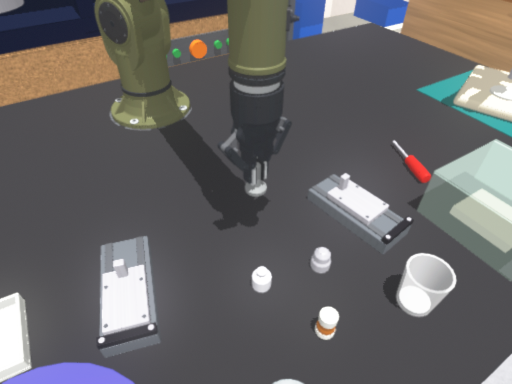

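The scene view shows the marker held upright at (256,180), carriage 2 against its bar at (125,335), and carriage 1 still half-way. Carrying the marker to slide 1.

Converted, 0.019 m is 0.38, -0.012 m is -0.24.

```bash
echo '[-0.12, 0.2, 0, 0, 0, 0, -0.24, 0.38, 0, 0, 0, 0, -0.24, 0.38, 0, 0, 0, 0, -0.24, 0.38, 0, 0, 0, 0, -0.24, 0.38, 0, 0, 0, 0, -0.24, 0.38, 0, 0, 0, 0, -0.24, 0.38, 0, 0, 0, 0, -0.24, 0.38, 0, 0, 0, 0, -0.24, 0.38, 0, 0, 0, 0, -0.14, 0.24, 0, 0, 0, 0, 0, 0, 0, 0, 0, 0, 0, 0, 0, 0, 0, 0]' | python3 inch.py|grep -E "pos|ft|grip"
python3 - <<'E'
from h import *
go([.631,.1988,.068],.14)
P,u=cloud("scene",get_image("scene")[1],(300,150,415,245))
for lo,hi in((.037,.052),(.1,.11)):
    m=(P[:,2]>lo)&(P[:,2]<hi);print(P[m].mean(0),P[m].max(0),P[m].min(0),m.sum())
E
```

```text
ee_pos: [0.6298, 0.1982, 0.1192]
ft_force: [0.5, -0.7, -0.6]
grip_width: 0.0151
grip_force: 26.1
t 16.35 d=[-0.0014  0.0005  0.0512] |0.051| f=[ 0.5 -0.7 -0.6] rv=[-0.0011 -0.0013 -0.0015]
[0.641  0.1965 0.0439] [0.7224 0.2515 0.052 ] [0.5708 0.1604 0.037 ] 1540
[0.6345 0.1905 0.1056] [0.6485 0.2149 0.1098] [0.6117 0.178  0.1   ] 190
```

Converted, 0.02 m is 0.4, 0.015 m is 0.3.

```bash
echo '[-0.028, 0, 0.3, 0, 0, 0, 0, 0, 0.4, 0, 0, 0, 0, 0, 0.24, 0, 0, 0, 0, 0, 0.08, 0, 0, 0, 0, 0, 0, 0, 0, 0]' | python3 inch.py|grep -E "pos|ft"
echo '[0, 0, 0.02, 0, 0, 0, 0, 0, 0.02, 0, 0, 0, 0, 0, 0, 0, 0, 0]' | python3 inch.py|grep -E "pos|ft"
```

```text
ee_pos: [0.631, 0.1982, 0.0679]
ft_force: [-0.4, 0.5, -0.9]
ee_pos: [0.6319, 0.1989, 0.0675]
ft_force: [0.1, -0.6, -1.2]
```

Converted, 0.001 m is 0.02, 0.0005 m is 0.01.

```bash
echo '[0, 0, 0.02, 0, 0, 0, 0, 0, 0.01, 0, 0, 0, 0, 0, 0, 0, 0, 0]' | python3 inch.py|grep -E "pos|ft"
```

```text
ee_pos: [0.6318, 0.1989, 0.0659]
ft_force: [-1.1, 0.3, 2.0]
```

Converted, 0.035 m is 0.7, -0.03 m is -0.6.

```bash
echo '[0, 0, 0, 0, 0, 0, 0, 0, 0, 0, 0, 0, 0, 0, 0, 0, 0, 0, 0, 0, 0, 0, 0, 0, 0, 0, 0, 0, 0, 0]' | python3 inch.py .05|grep -E "pos|ft|grip"
echo '[0, 0, -0.2, 0, 0, 0, 0, 0, -0.5, 0, 0, 0, 0, 0, -0.6, 0, 0, 0, 0, 0, -0.6, 0, 0, 0, 0.6, 0, -0.4, 0, 0, 0, 0.7, 0, -0.2, 0, 0, 0, 0.7, 0, 0, 0, 0, 0, 0.6, 0, 0, 0, 0, 0, 0.2, 0, 0, 0, 0, 0, 0, 0, 0, 0, 0, 0]' | python3 inch.py|grep -E "pos|ft"
python3 - <<'E'
from h import *
s=arm.sense()
p,d=get_image("scene");pt,dt=get_image("top")
print(s["clock"])
for n,b,dd in(("scene",(300,130,415,245),d),("top",(135,85,200,205),dt)):
    P,u=cloud(n,dd,b);q=np.hypot(P[:,0]-.631,P[:,1]-.199)<.025
    for nm,m in(("stemtop",q&(P[:,2]>.09)&(P[:,2]<.106)),("foot",q&(P[:,2]>.049)&(P[:,2]<.056)),("tab",(P[:,0]<.6)&(P[:,0]>.56)&(P[:,2]>.069)&(P[:,2]<.085))):
        print(n,nm,m.sum(),P[m].mean(0) if m.any() else 0)
cv2.imwrite("pics/f.png",np.hstack([cv2.resize(p[130:250,290:420],None,fx=3,fy=3),cv2.resize(pt[90:210,130:210],None,fx=3,fy=3)]))
E
```

```text
ee_pos: [0.6315, 0.1988, 0.0653]
ft_force: [-0.6, -0.4, 0.0]
grip_width: 0.0501
grip_force: 0.0
ee_pos: [0.4925, 0.1798, 0.1913]
ft_force: [0.0, -0.0, 0.5]
19.0
scene stemtop 70 [0.6333 0.1954 0.0976]
scene foot 168 [0.6352 0.1934 0.0532]
scene tab 56 [0.5844 0.1916 0.0751]
top stemtop 58 [0.6295 0.1974 0.0987]
top foot 159 [0.6272 0.1959 0.0531]
top tab 55 [0.5805 0.1919 0.0762]
```

View pics/f.png

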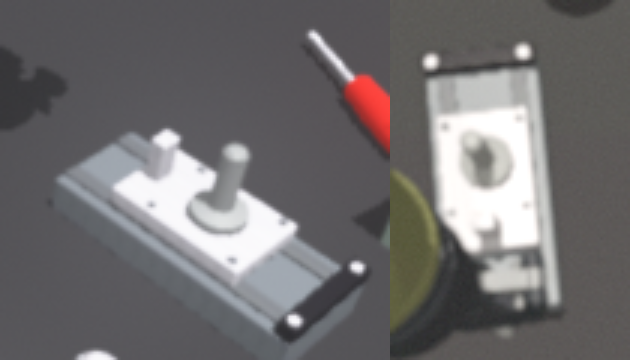

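The marker stands upright on the plate about 49 mm ahead of the tab, carriage 1 hasn't moved, and the arm is clear. Handing in.

```bash
python3 -c "
from workcell import arm, get_image, calibration
print(arm.finish_job())"
```

```text
the job is handed in; nothing more can be done
None
```

The job is handed in, with no verdict shown: slide 2 (right) ran out to its far stop, slide 1 (left) bound about half-way, and the marker stands upright on slide 1's plate; I pushed slide 1 on after it stopped, to about 54 N along the slide (about 70 N in all), which was not gentle, but the pictures show it still where it stopped.

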